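# Set the polarizer ring of a viewer to its preset tab

### The arm

A 6-joint arm with a two-finger parallel gripper is mounted at the origin on the work surface; the furniture and walls round the work are solid. World frame = base frame: x ahead of the robot, y to its left, z up, the work surface at z = 0. Lengths are in m, angles in rad, forces in N, time in s.
With the tool pointing down it reaches from about 0.25 to 0.725 m from the base axis. Payload 4 kg.
Tool frame: the origin (TCP) lies on the centre line of the jaws, within the pads' length; the fingertips stand 22 mm ahead of it and the grasp point (between the pads) lies 3 mm ahead of it; z points along the fingers, y is the line along which they close (so a half turn about z gives the same grasp; the last joint's range is limited). The gripper opens to 85 mm and grips with 20 to 120 N. Pads are 22 mm wide; open, the fingers measure 114 mm over their backs; the gripper's body (76 mm by 85 mm) begins 54 mm behind the grasp point. The pads swing forward as they close: fully open they stand 13 mm farther back than shut.
Start: joints at [1.142, 0.241, 0.005, 1.335, 0, 1.571], TCP at [0.208, 0.455, 0.253] pointing down, gripper open.
Joint ranges: [-2.72, 2.72], [-1.05, 1.87], [-1.09, 1.28], [-1.99, 2.15], [-1.42, 1.44], [-3.14, 3.14]. Speed limits (rad/s): [2.79, 2.79, 3.14, 3.14, 3.14, 3.14].

### API

Orientations are given as a unit quaternion [x, y, z, w].
In Python, from workcell import bot gives the robot as it stands.
- The arm moves only by the shell command python3 -m inch 'ROWS'. ROWS is JSON, one flat list of numbers, 7 for each row, row after row: the shift along the world's x, y, z in mm, then the turn, a rotation vector about the world's x, y, z in rad, then the opening in per cent of the stroke, from 0 (shut) to 100 (fully open). A call has 1 to 8 rows; each row is the pose to reach, as a shift and turn from the pose commanded when the call began; what a row does not reach only later rows make up. A row lasts 1/12 s, in which the tool goes at most 41.7 mm and 7.16 degrees, less where a joint would pass 70% of its speed; a pose out of reach is approached as far as the arm can. A call with a gripper value outside its range is refused whole. The fingers move at their own pace and stop on an object; the grip force is fixed at half the most. Time passes only in rows, so rows that repeat a pose let the fingers close. It gives the time, the measured TCP pose, the force, the opening and the grip force at its end, in the units of the state.
- bot.get_obs(): the state, without advancing time (a new reading comes with each control period).
- bot.camera(name): name is "scene" or "top" or "wrist"; returns the picture (400x640x3 uint8, blue, green, red); there is no depth.
- bot.camera_info(name): a dict with "intrinsics" (3x3 intrinsics, pixels), "distortion" ([k1, k2, p1, p2, k3] as OpenCV has them; the pictures are not rectified), "camera_from_world" (4x4, takes a point from world to camera coordinates); the wrist camera has in their place "hand_eye" (4x4, takes a point from camera to tool coordinates, whose origin is the TCP and whose axes are the flange's). Camera axes: x right, y down, z forward; pixel columns grow to the right and rows downward; lengths in m; the calibration is good to about 2 mm. A picture is of the moment at which its call begins: read the wrist's pose just before it. camera_info takes no time and is no camera call.
- bot.job_done(): hands the job in; it is judged then, once.
Trained networks look in the newest picture that a camera, given by its name, has taken for a name from the list of things; names that differ only in an ending like _2 or _b are one class to them, and where a whole thing is asked for, a point or a joint stands for the part that bears it (a point fixed in the world has none). Each returns a list of dicts, best first, with "confidence" (0 to 1); they miss things now and then, are a little off and sometimes report something else, mostly with a low value. They report only what shows in the picture. A call takes as long as a camera call.
- bot.silhouettes(camera, target): "mask" (400x640 bool, what is visible of it) and "uv" ([column, row] in pixels, amid what is visible of it).
- bot.spot_point(camera, target): "uv" ([column, row] in pixels: a listed point, or the origin of a listed thing).
The state is a dict: "clock": time; "joint_pos": joint angles; "joint_vel": joint speeds; "tau": joint torques, N m; "eef_pos": TCP position; "tool_rot": TCP orientation; "ft_force": force on the tool from outside, world axes, zero at the start; "ft_torque": the same for the moment, N m; "grip_width": finger opening in m; "grasp_force": force on a finger pad.
Only numpy, scipy, OpenCV 4.12 (cv2) and the standard library are available. Lean on these libraries where they do the work, as an engineer would, in place of code of your own. Each camera call takes 0.05 s, during which the arm holds its last target. There are 200 camera calls.

### The job

On the round polarizing viewer, push the upright lever of the black ring around its arc until the ring's pointer lines up with the preset tab clamped on the rim of the scale, to within half a scale division, and leave it standing there with the hand clear. Only push the lever with a finger or the closed fingers, do not pinch it; leave the preset tab where it is, and do not shift the two dropper bottles and the label roll round the viewer.

Things in the scene. Friction and masses are not known exactly. Their poses are not given: they have to be found in the camera images.
- viewer: Polarizing viewer: a grey round lamp house 236 mm across and 45 mm high, fixed to the table, with a white scale disc on top and black scale marks every 6 degrees (0.105 rad; every fifth mark longer) along its front half, from 78 degrees on one side of the front to 78 on the other. Origin: centre of its underside, on the vertical axis about which ring and tab turn; its own z is up and its own -x axis points to the middle of the scale.
- ring (a joint): Angle (rad) of the black ring (132 mm across, top 63 mm above the table) that carries the lever and pointer. At 0 they point along the viewer's own -x axis, growing counter-clockwise seen from above; limits -1.35 and 1.35. It starts between -1.15 and -0.6, always on the clockwise side of the tab. It has no spring and stays where it is left; it turns against dry friction of about 0.15 N m (about 2 N at the lever).
- lever_grip (a point): Middle of the exposed height of the aluminium lever, an upright flat-sided post standing on the ring's short arm: 18 mm along the radius, 14 mm across (along the arc), centred 83 mm from the ring's axis. It is exposed from 57 mm to 113 mm above the table; this point is 91 mm above the table. Own x axis points outward from the ring's axis, y counter-clockwise along the arc, z up. Fingertips kept more than 70 mm above the table pass clear over ring, arm, scale and tab.
- lever_cw_face: The half of the lever post on its clockwise side (7 mm thick, 18 mm along the radius, 56 mm high); push on this side to turn the ring counter-clockwise. Origin: the middle of its underside, 57 mm above the table. Axes as for lever_grip. Pressing this half and lever_ccw_face at once, both over 2 N, counts as pinching.
- lever_ccw_face: The other half of the lever post, on its counter-clockwise side, same size; push on this side to turn the ring clockwise. Origin: the middle of its underside. Axes as for lever_grip.
- pointer_tip (a point): Outer tip of the ring's needle pointer, in line with the lever, 102.5 mm from the axis, just over the scale, 49.5 mm above the table.
- preset_tab (a joint): Angle (rad) at which the preset tab is clamped, counted like ring (0 = viewer's own -x axis, counter-clockwise from above positive). Between 0.0 and 0.9. The pointer lines up with the tab when both angles are equal. It is held by stiff friction and must stay.
- tab_mark (a point): Inner point of the preset tab, a dark steel saddle (16 mm along the arc, about 14 mm along the radius, top 55 mm above the table, small clamp screw outside) riding on the rim of the scale: 104 mm from the axis, 49.5 mm above the table. Own x axis points outward, y counter-clockwise along the rim, z up.
- dropper_left: Brown dropper bottle with a black bulb, 33 mm across, 102 mm high, standing loose about 170 mm from the viewer's axis on its left (+y) side. Origin: centre of its underside. Bystander.
- dropper_right: The like dropper bottle on the viewer's right (-y) side, 33 mm across, 102 mm high, loose. Origin: centre of its underside. Bystander.
- labels: White roll of labels, 79 mm across, 30 mm high, lying loose in front of the viewer, some 190 mm from its axis. Origin: centre of its underside. Bystander.

How it is judged:
At the end, for the whole second after the job is handed in: The pointer tip stands within 5.3 mm along the arc (half a scale division, about 3 degrees) of the preset tab's point, the ring is at rest, the tab is within 3 mm of where it was, and the two bottles (upright) and the label roll are within 10 mm of where they stood (y of pointer_tip in the frame of tab_mark between -0.0053 and 0.0053 m and velocity of joint ring between -0.02 and 0.02 rad/s and distance of tab_mark from where it was at the start of the episode below 0.003 m and distance of each of dropper_left, dropper_right, labels from where it was at the start of the episode below 0.01 m and angle between each of dropper_left, dropper_right's own z axis and vertical below 0.1 rad); the robot touches nothing.
It fails at once if the lever is pinched (both of its halves pressed at once by more than 2 N) (contact force between the fingers and lever_cw_face above 2 N and contact force between the fingers and lever_ccw_face above 2 N).
It fails at once if the preset tab is shifted by more than 3 mm (distance of tab_mark from where it was at the start of the episode above 0.003 m).
It fails at once if a dropper bottle or the label roll is shifted or lifted by more than 10 mm, or a bottle is tipped (distance of any of dropper_left, dropper_right, labels from where it was at the start of the episode above 0.01 m or angle between any of dropper_left, dropper_right's own z axis and vertical above 0.3 rad).
It also fails if it takes over 38 s, if anything falls off the work surface, if the arm or the gripper's body presses on something with over 40 N, if the wrist force passes 120 N, or if a joint passes its speed limit or range.

## Working session

There is one attempt and no reset: what is moved stays moved. The work goes in short steps, Python scripts to look and compute and a shell command to move; the robot and the scene stay as the last step left them, time stands still between calls to the robot, and variables do not carry over. Pictures are saved under pics/ and viewed, at most 10 in all, crops included, and the job is handed in when it is done.

```bash
mkdir -p pics; cat > h.py <<'E'
import numpy as np, cv2
from workcell import bot
def ray(cam,uv):
    i=bot.camera_info(cam);K=np.array(i["intrinsics"],float);d=np.array(i["distortion"],float)
    T=np.linalg.inv(np.array(i["camera_from_world"]))
    p=cv2.undistortPoints(np.array([[uv]],float),K,d)[0,0]
    return T[:3,3],T[:3,:3]@np.array([p[0],p[1],1])
def at(cam,uv,z):
    o,d=ray(cam,uv);return o+d*(z-o[2])/d[2]
E
python3 - <<'E'
from h import *
for c in ("top","scene"):
    im=bot.camera(c);cv2.imwrite(f"pics/{c}0.png",im)
    for t,z in (("viewer",0),("lever_grip",.091),("pointer_tip",.0495),("tab_mark",.0495),("dropper_left",0),("dropper_right",0),("labels",0)):
        for r in bot.spot_point(c,t)[:2]:
            print(c,t,round(r["confidence"],2),np.round(r["uv"],1),np.round(at(c,r["uv"],z),4))
o=bot.get_obs();print(o["clock"],o["eef_pos"],o["tool_rot"],o["grip_width"])
E
```

```text
top viewer 0.63 [360.  192.4] [ 0.565  -0.0562  0.    ]
top lever_grip 0.62 [356.8 218.7] [ 0.4913 -0.0388  0.091 ]
top pointer_tip 0.76 [350.9 228.8] [ 0.4669 -0.0284  0.0495]
top tab_mark 0.61 [301.3 221.7] [0.4828 0.0972 0.0495]
top tab_mark 0.41 [389.8 223.9] [ 0.4808 -0.127   0.0495]
top dropper_left 0.55 [300.3 218.5] [0.4924 0.1025 0.    ]
top dropper_left 0.15 [354.9 219.7] [ 0.4915 -0.0432  0.    ]
top dropper_right 0.51 [422.4 181.4] [ 0.5977 -0.2249  0.    ]
top labels 0.6 [393.7 255.6] [ 0.3978 -0.1474  0.    ]
scene viewer 0.55 [359.8 247.1] [ 0.5709 -0.0531  0.    ]
scene lever_grip 0.6 [332.  223.4] [ 0.4822 -0.0406  0.091 ]
scene pointer_tip 0.78 [323.7 241.7] [ 0.4629 -0.0333  0.0495]
scene tab_mark 0.6 [368.2 251.8] [ 0.4945 -0.1357  0.0495]
scene dropper_left 0.85 [287.8 240.6] [0.4742 0.0996 0.    ]
scene dropper_right 0.63 [425.3 266.7] [ 0.5996 -0.2208  0.    ]
scene dropper_right 0.16 [342.3 293.2] [ 0.3925 -0.1509  0.    ]
scene labels 0.79 [340.4 294.6] [ 0.386  -0.1513  0.    ]
scene labels 0.51 [333.  238.6] [0.5597 0.0245 0.    ]
0.8 [0.20789532 0.45472066 0.25331608] [ 2.12771222e-01  9.77102045e-01 -4.08479018e-06  1.37245672e-06] 0.0854844754885938
```

View pics/top0.png

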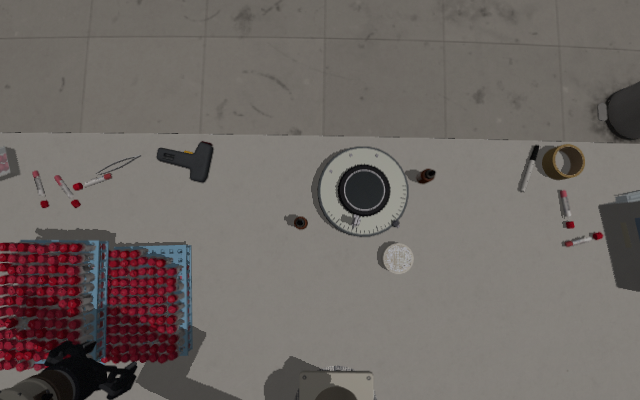

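View pics/scene0.png

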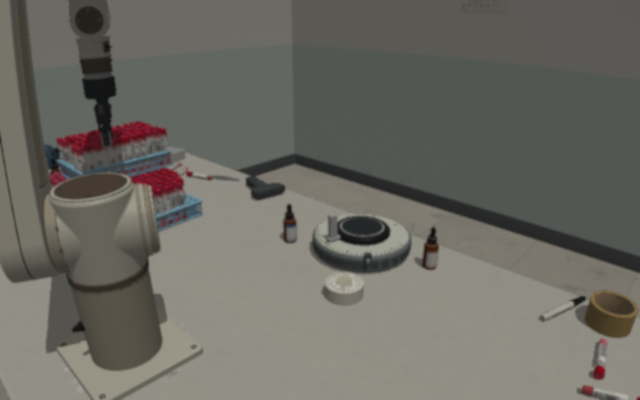

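Top view: viewer centred near (363,191), lever near (355,220) and tab at (396,223). The labels and bottles match the detections. The counter-clockwise push goes left to right in this picture. I'll move to a hover with the fingers closing and look from there.

```bash
python3 -m inch '[200,-330,20,0,0,-0.9,0,200,-330,20,0,0,-0.9,0,200,-330,20,0,0,-0.9,0,200,-330,20,0,0,-0.9,0,200,-330,20,0,0,-0.9,0,200,-330,20,0,0,-0.9,0,200,-330,20,0,0,-0.9,0,200,-330,20,0,0,-0.9,0]'
python3 -m inch '[20,-150,20,0,0,-0.4,0,20,-150,20,0,0,-0.4,0,20,-150,20,0,0,-0.4,0,20,-150,20,0,0,-0.4,0,20,-150,20,0,0,-0.4,0,20,-150,20,0,0,-0.4,0,20,-150,20,0,0,-0.4,0,20,-150,20,0,0,-0.4,0]'
cat >> h.py <<'E'
from scipy.spatial.transform import Rotation as R
def wat(uv,z,o):
    i=bot.camera_info("wrist");K=np.array(i["intrinsics"],float);d=np.array(i["distortion"],float)
    T=np.eye(4);T[:3,:3]=R.from_quat(o["tool_rot"]).as_matrix();T[:3,3]=o["eef_pos"];T=T@np.array(i["hand_eye"])
    p=cv2.undistortPoints(np.array([[uv]],float),K,d)[0,0];v=T[:3,:3]@np.array([p[0],p[1],1]);c=T[:3,3]
    return c+v*(z-c[2])/v[2]
E
python3 - <<'E'
from h import *
o=bot.get_obs();im=bot.camera("wrist");cv2.imwrite("pics/w0.png",im)
for t,z in (("viewer",0),("lever_grip",.091),("pointer_tip",.0495),("tab_mark",.0495),("dropper_left",0),("labels",0)):
    for r in bot.spot_point("wrist",t)[:2]:
        print(t,round(r["confidence"],2),np.round(r["uv"],1),np.round(wat(r["uv"],z,o),4))
print(o["clock"],o["eef_pos"],o["tool_rot"],R.from_quat(o["tool_rot"]).as_matrix()[:,1],o["grip_width"])
E
```

```text
clock: 1.47
eef_pos: [0.381, 0.1682, 0.271]
tool_rot: [0.618, 0.786, 0.0, 0.0]
ft_force: [0.4, 2.2, 0.2]
grip_width: 0.0
grasp_force: 0.0
clock: 2.13
eef_pos: [0.4002, 0.0209, 0.2904]
tool_rot: [0.76, 0.65, -0.0, -0.0]
ft_force: [-0.0, 0.8, -0.4]
grip_width: 0.0004
grasp_force: 0.0
viewer 0.67 [395.2 210.1] [ 0.5049 -0.0782  0.    ]
viewer 0.6 [432.9 193.6] [ 0.5636 -0.06    0.    ]
lever_grip 0.74 [398.2 211.8] [ 0.4879 -0.0406  0.091 ]
pointer_tip 0.68 [376.1 198.7] [ 0.4694 -0.0356  0.0495]
pointer_tip 0.28 [387.8 197.3] [ 0.4852 -0.036   0.0495]
tab_mark 0.58 [396.3 259.3] [ 0.4899 -0.134   0.0495]
dropper_left 0.61 [369.7  93.4] [0.4824 0.099  0.    ]
labels 0.9 [330.1 260.6] [ 0.3915 -0.152   0.    ]
2.1333 [0.40020128 0.02093196 0.29037351] [ 7.60131273e-01  6.49769471e-01 -6.14942039e-05 -2.78303018e-04] [ 9.87820157e-01 -1.55599113e-01 -5.03007768e-04] 0.0003641603391978964
```

View pics/w0.png

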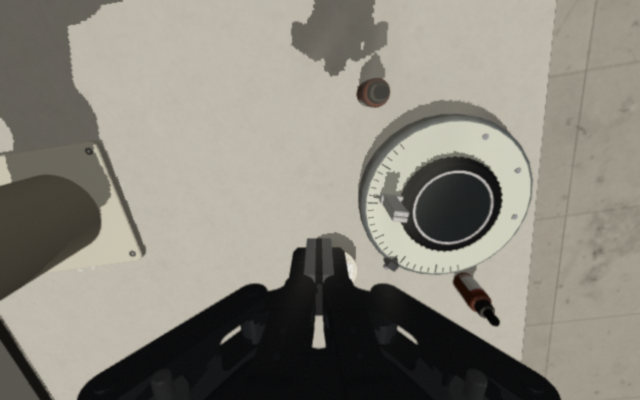

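Wrist view: lever at (397,207), tab at (391,263), gripper on the near side. I'm turning the wrist half round so the camera leads the push and sees the lever and tab. I'll be above the start spot, 24° behind the lever.

```bash
python3 -m inch '[99,-27,0,0,0,1.0,0,99,-27,0,0,0,1.0,0,99,-27,0,0,0,1.0,0,99,-27,0,0,0,1.0,0,99,-27,0,0,0,1.0,0,99,-27,0,0,0,1.0,0,99,-27,0,0,0,1.0,0,99,-27,0,0,0,1.0,0]' >/dev/null
python3 -m inch '[0,0,0,0,0,1.0,0,0,0,0,0,0,1.0,0,0,0,0,0,0,1.0,0,0,0,0,0,0,1.0,0,0,0,0,0,0,1.0,0,0,0,0,0,0,1.0,0,0,0,0,0,0,1.0,0,0,0,0,0,0,1.0,0]' >/dev/null
python3 -m inch '[0,0,0,0,0,0.65,0,0,0,0,0,0,0.65,0,0,0,0,0,0,0.65,0,0,0,0,0,0,0.65,0,0,0,0,0,0,0.65,0,0,0,0,0,0,0.65,0,0,0,0,0,0,0.65,0]'
cat > look.py <<'E'
import sys
from h import *
o=bot.get_obs();im=bot.camera("wrist");cv2.imwrite(f"pics/{sys.argv[1]}.png",im)
for t,z in (("viewer",0),("lever_grip",.091),("pointer_tip",.0495),("tab_mark",.0495)):
    for r in bot.spot_point("wrist",t)[:2]:
        print(t,round(r["confidence"],2),np.round(r["uv"],1),np.round(wat(r["uv"],z,o),4))
y=R.from_quat(o["tool_rot"]).as_matrix()[:,1]
print(o["clock"],np.round(o["eef_pos"],4),"yaw",np.degrees(np.arctan2(y[1],y[0])),o["ft_force"],o["joint_pos"])
E
python3 look.py w1
```

```text
clock: 4.4
eef_pos: [0.4994, -0.0067, 0.2904]
tool_rot: [-0.445, 0.896, 0.0, -0.0]
ft_force: [-0.5, -0.6, 1.1]
grip_width: 0.0003
grasp_force: 0.0
viewer 0.92 [262.4 154.4] [ 0.5612 -0.0589  0.    ]
viewer 0.53 [314.7  14. ] [ 0.3924 -0.1534  0.    ]
lever_grip 0.69 [307.8 145.1] [ 0.4885 -0.039   0.091 ]
pointer_tip 0.77 [328.1 137.2] [ 0.4672 -0.027   0.0495]
tab_mark 0.57 [258.9  77.3] [ 0.4907 -0.1323  0.0495]
4.4 [ 0.4994 -0.0067  0.2904] yaw 142.82466544111455 [-0.46129161 -0.59346435  1.0530744 ] [-1.34097759e-02  2.27068920e-01  8.36519087e-02  1.42768448e+00
  2.41421219e-05 -9.35374139e-01]
```

View pics/w1.png

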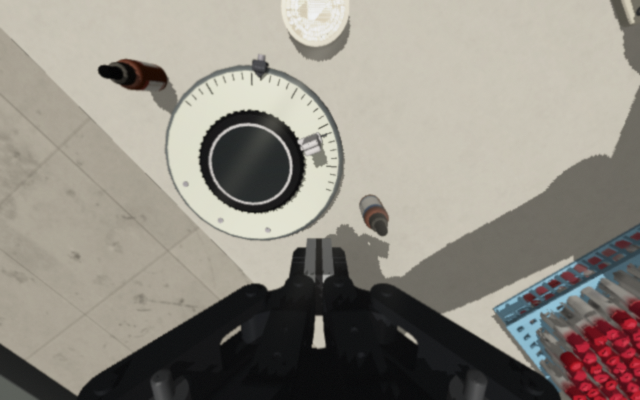

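View: disc spans columns 166–342 and rows 66–240. The lever is at (312,143), the pointer tip near (328,137) and the tab at (260,70). The way down is clear.

```bash
cat > ang.py <<'E'
import sys
from h import *
def disc():
    """circle fit of scale-disc rim from newest wrist picture"""
    o=bot.get_obs();im=bot.camera("wrist")
    S=bot.silhouettes("wrist","viewer")[0]["mask"].astype(np.uint8)
    c=max(cv2.findContours(S,0,1)[0],key=len)[:,0]
    P=np.array([wat(p,.045,o)[:2] for p in cv2.convexHull(c)[:,0].astype(float)])
    return o,im,P
o,im,P=disc()
from scipy.optimize import least_squares
f=least_squares(lambda q:np.hypot(*(P-q[:2]).T)-.118,[.565,-.056],loss="soft_l1",f_scale=.002)
c=f.x;print("centre",c,"rms",np.std(f.fun))
for t,z in (("lever_grip",.091),("pointer_tip",.0495),("tab_mark",.0495)):
    for r in bot.spot_point("wrist",t)[:1]:
        d=wat(r["uv"],z,o)[:2]-c;print(t,round(r["confidence"],2),np.round(r["uv"],1),"ang",np.degrees(np.arctan2(d[1],d[0]))%360,"rad",np.hypot(*d))
E
python3 ang.py
```

```text
centre [ 0.68712911 -0.14769381] rms 0.011480716065166879
lever_grip 0.86 [308.3 147. ] ang 150.78769092034878 rad 0.22654558760939597
pointer_tip 0.69 [325.1 135.5] ang 151.87959016967068 rad 0.24729071103239716
tab_mark 0.8 [258.7  76.9] ang 175.72974844372953 rad 0.19712400444041928
```

```bash
python3 -m inch '[0,0,-188,0,0,0,0,0,0,-188,0,0,0,0,0,0,-188,0,0,0,0,0,0,-188,0,0,0,0,0,0,-188,0,0,0,0,0,0,-188,0,0,0,0]'; python3 ang.py
```

```text
clock: 5.4
eef_pos: [0.4948, -0.0069, 0.0973]
tool_rot: [-0.444, 0.896, 0.003, -0.005]
ft_force: [0.2, 0.2, -0.3]
grip_width: 0.0002
grasp_force: 0.0
centre [ 0.56024259 -0.05823927] rms 0.0038725373513645387
lever_grip 0.56 [292.3 212. ] ang 165.16259643966822 rad 0.07754249892616764
pointer_tip 0.74 [330.5 178.4] ang 163.53887324271358 rad 0.09858421334759046
tab_mark 0.86 [181.4  60.4] ang 226.56601516922103 rad 0.1015068267630063
```

```bash
cat > plan.py <<'E'
import sys
from h import *
c=np.array([.5625,-.058]);o=bot.get_obs();p=o["eef_pos"]
y=R.from_quat(o["tool_rot"]).as_matrix()[:,1];yaw=np.degrees(np.arctan2(y[1],y[0]))%360
print(np.round(p,4),yaw,o["ft_force"])
for a in map(float,sys.argv[1:]):
    t=np.radians(a);q=c+.083*np.array([np.cos(t),np.sin(t)])
    print(a,np.round((q-p[:2])*1000,1),round((.102-p[2])*1000,1),"turn",round(np.radians(a-yaw),3))
E
python3 plan.py 148 153 158 163 168 173 178 183
```

```text
[ 0.5016 -0.007   0.105 ] 142.7789882868514 [0.29103323 0.15984686 0.46728559]
148.0 [-9.4 -7. ] -3.0 turn 0.091
153.0 [-13.  -13.3] -3.0 turn 0.178
158.0 [-16.  -19.9] -3.0 turn 0.266
163.0 [-18.4 -26.8] -3.0 turn 0.353
168.0 [-20.2 -33.8] -3.0 turn 0.44
173.0 [-21.4 -40.9] -3.0 turn 0.527
178.0 [-22.  -48.1] -3.0 turn 0.615
183.0 [-21.9 -55.4] -3.0 turn 0.702
```

```bash
python3 -m inch '[-7,-7.5,0,0,0,0.09,0,-10.5,-14,0,0,0,0.18,0,-13.5,-20.5,0,0,0,0.265,0,-16,-27.5,0,0,0,0.353,0,-18,-34.5,0,0,0,0.44,0,-19,-41.5,0,0,0,0.527,0,-19.5,-48.5,0,0,0,0.615,0,-19.5,-56,0,0,0,0.70,0]'; python3 plan.py 188 193 198 200 202; python3 ang.py
```

```text
clock: 6.32
eef_pos: [0.4807, -0.0627, 0.1047]
tool_rot: [0.726, -0.687, 0.001, -0.001]
ft_force: [-1.7, 2.7, 0.5]
grip_width: 0.0003
grasp_force: 1.2
[ 0.4807 -0.0627  0.1047] 183.16589373676 [-1.67900775  2.66093382  0.45509469]
188.0 [-0.3 -6.9] -2.7 turn 0.084
193.0 [  1. -14.] -2.7 turn 0.172
198.0 [  2.9 -21. ] -2.7 turn 0.259
200.0 [  3.9 -23.7] -2.7 turn 0.294
202.0 [  4.9 -26.4] -2.7 turn 0.329
centre [ 0.55963994 -0.06025767] rms 0.003351587964205375
lever_grip 0.58 [310.5 230.2] ang 194.26693029269526 rad 0.07690370598860463
pointer_tip 0.85 [344.7 197.2] ang 193.96043831256523 rad 0.09849477258367517
tab_mark 0.58 [308.5 117.5] ang 226.40848966586051 rad 0.10093580426728765
```

```bash
python3 -m inch '[0.5,-7,0,0,0,0.087,0,2,-14,0,0,0,0.175,0,4,-21,0,0,0,0.262,0,5,-24,0,0,0,0.305,0,6.5,-28,0,0,0,0.35,0,6.5,-28,0,0,0,0.35,0]'; python3 plan.py 204 206 208 210 212 214; python3 ang.py; python3 look.py w2
```

```text
clock: 7.07
eef_pos: [0.4868, -0.0909, 0.103]
tool_rot: [0.833, -0.553, 0.0, -0.0]
ft_force: [0.1, -0.4, -0.5]
grip_width: 0.0002
grasp_force: 0.1
[ 0.4868 -0.0909  0.103 ] 202.91397275993023 [ 0.10067976 -0.389499   -0.51459861]
204.0 [-0.1 -0.8] -1.0 turn 0.019
206.0 [ 1.1 -3.5] -1.0 turn 0.054
208.0 [ 2.4 -6. ] -1.0 turn 0.089
210.0 [ 3.8 -8.6] -1.0 turn 0.124
212.0 [  5.3 -11.1] -1.0 turn 0.159
214.0 [  6.9 -13.5] -1.0 turn 0.193
centre [ 0.55971457 -0.06102029] rms 0.0034311833014021103
lever_grip 0.59 [313.5 232.4] ang 214.25148529843455 rad 0.07803789505457637
pointer_tip 0.72 [342.8 199.4] ang 213.95118726280074 rad 0.0967184085723909
tab_mark 0.86 [336.  168.2] ang 226.5419612811847 rad 0.09831673336923412
viewer 0.73 [218.9 200.1] [ 0.5639 -0.0591  0.    ]
lever_grip 0.62 [312.3 228.8] [ 0.4965 -0.1065  0.091 ]
pointer_tip 0.79 [344.  197.6] [ 0.4793 -0.1164  0.0495]
tab_mark 0.93 [340.6 167.8] [ 0.4895 -0.1336  0.0495]
7.3167 [ 0.4867 -0.0908  0.1027] yaw -157.09111514604857 [-0.06117236  0.23773946  1.03699101] [-1.84275445e-01  3.51413908e-01 -2.60277524e-01  9.58404067e-01
 -1.41295325e-04 -2.15490716e+00]
```

View pics/w2.png

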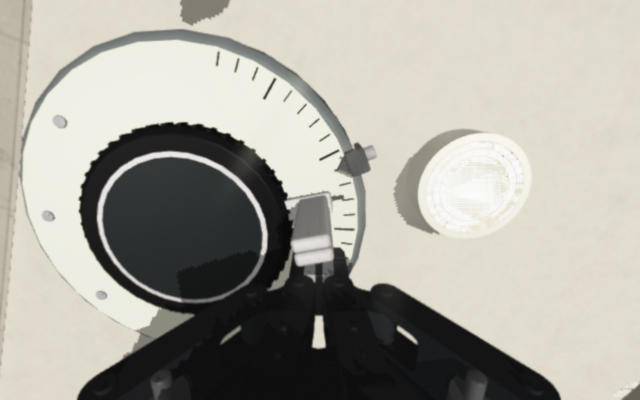

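View: pointer tip at (343,197) and tab point at (340,167), about two divisions (11–12°) apart. I'll push 9° more and check.

```bash
python3 -m inch '[1.2,-3.3,0,0,0,0.04,0,2.6,-6,0,0,0,0.08,0,4,-8.5,0,0,0,0.12,0,5.5,-11,0,0,0,0.157,0,5.5,-11,0,0,0,0.157,0,5.5,-11,0,0,0,0.157,0]'; python3 ang.py; python3 look.py w3; python3 ang.py
python3 -c "
import cv2;i=cv2.imread('pics/w3.png')[120:270,240:420];cv2.imwrite('pics/w3c.png',cv2.resize(i,None,fx=4,fy=4,interpolation=2))"
```

```text
clock: 8.07
eef_pos: [0.4917, -0.1019, 0.1024]
tool_rot: [0.874, -0.486, -0.0, 0.0]
ft_force: [-0.9, 0.4, 0.3]
grip_width: -0.0001
grasp_force: 0.4
centre [ 0.55961819 -0.06157121] rms 0.0028854251087150934
lever_grip 0.78 [310.7 232.6] ang 222.9427200928005 rad 0.0765278376373872
pointer_tip 0.85 [344.1 197. ] ang 223.406805671335 rad 0.09771482192703371
tab_mark 0.63 [341.7 192.4] ang 225.42932433682995 rad 0.09679750303597592
viewer 0.73 [218.2 200.3] [ 0.5634 -0.0581  0.    ]
lever_grip 0.96 [311.7 231.4] [ 0.5036 -0.1145  0.091 ]
tab_mark 0.66 [346.5 189.9] [ 0.4901 -0.1335  0.0495]
tab_mark 0.64 [311.8 233.3] [ 0.4928 -0.0952  0.0495]
8.3167 [ 0.4917 -0.1019  0.1024] yaw -148.08182382239534 [-1.60921183  0.92673201 -0.19480829] [-2.04233169e-01  3.64686321e-01 -2.40900544e-01  9.65655445e-01
 -6.07840980e-05 -2.33210670e+00]
centre [ 0.56010854 -0.0612631 ] rms 0.0027431144626835877
lever_grip 0.8 [312.1 231.3] ang 223.2851999525734 rad 0.07784266823681045
pointer_tip 0.75 [343.  197.5] ang 223.2351003244157 rad 0.0974103048294059
tab_mark 0.64 [349.3 190.4] ang 225.47154100969055 rad 0.1022881562596575
```

View pics/w3c.png

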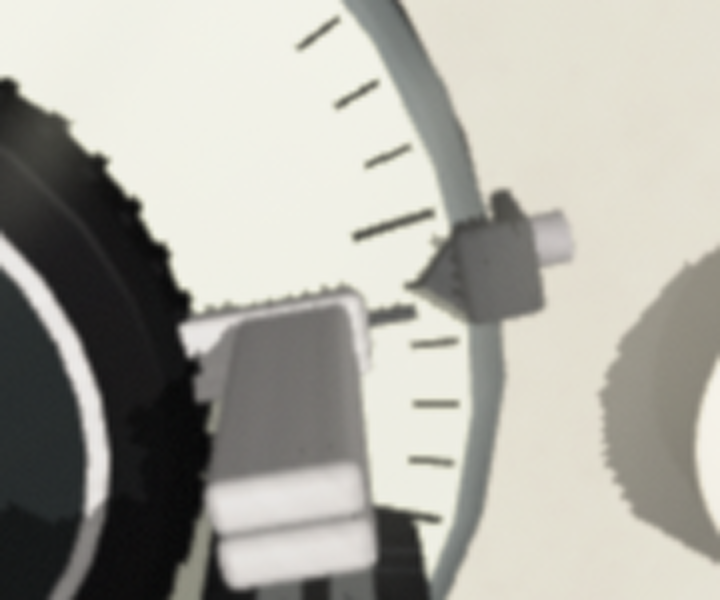

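Pointer tip at crop (413,312) and tab point at (410,285). Ticks are about 60 px per 6°, so roughly 2.5° remain.

```bash
python3 -m inch '[0.7,-1,0,0,0,0.014,0,1.4,-2,0,0,0,0.028,0,2,-2.9,0,0,0,0.042,0,2,-2.9,0,0,0,0.042,0,2,-2.9,0,0,0,0.042,0,2,-2.9,0,0,0,0.042,0]'; python3 ang.py; python3 look.py w4
python3 -c "
import cv2;i=cv2.imread('pics/w4.png')[120:270,240:420];cv2.imwrite('pics/w4c.png',cv2.resize(i,None,fx=4,fy=4,interpolation=2))"
```

```text
clock: 9.32
eef_pos: [0.494, -0.1049, 0.1025]
tool_rot: [0.884, -0.467, 0.0, -0.0]
ft_force: [-1.4, 0.6, -0.3]
grip_width: 0.0004
grasp_force: 0.8
centre [ 0.5600144 -0.0617239] rms 0.0027056837027160875
lever_grip 0.78 [312.6 230.4] ang 226.18828081421725 rad 0.07755001732483519
pointer_tip 0.82 [345.7 197.9] ang 225.42616309977706 rad 0.09842989889845202
tab_mark 0.78 [349.5 198.9] ang 224.76736231153805 rad 0.10075257685993423
viewer 0.63 [220.1 199.9] [ 0.5628 -0.0592  0.    ]
lever_grip 0.9 [312.9 232.8] [ 0.5055 -0.1165  0.091 ]
pointer_tip 0.79 [345.2 198.8] [ 0.4909 -0.131   0.0495]
tab_mark 0.97 [348.8 197. ] [ 0.4897 -0.1334  0.0495]
9.5667 [ 0.4941 -0.1048  0.1026] yaw -145.6497543379212 [-1.88473525 -0.36775874 -0.16619547] [-2.09070703e-01  3.69104208e-01 -2.33573471e-01  9.67795870e-01
  6.59631492e-05 -2.37939188e+00]
```

View pics/w4c.png

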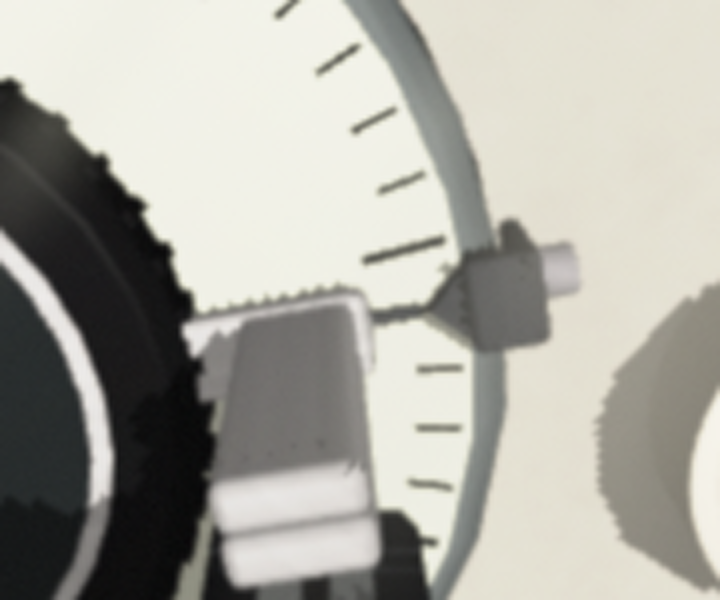

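The pointer meets the tab point at crop (425,310). Backing off the way I came, then up.

```bash
python3 -m inch '[-3,4,0,0,0,0,0,-9,13,0,0,0,0,0,-17,25,0,0,0,0,0,-17,25,0,0,0,0,0,-17,25,40,0,0,0,0,-17,25,80,0,0,0,0,-17,25,120,0,0,0,0,-17,25,120,0,0,0,0]'; python3 -m inch '[0,0,0,0,0,0,0,0,0,0,0,0,0,0,0,0,0,0,0,0,0]'; python3 look.py w5; python3 -c "
import cv2;i=cv2.imread('pics/w5.png')[60:260,200:440];cv2.imwrite('pics/w5c.png',cv2.resize(i,None,fx=3,fy=3,interpolation=2))"
```

```text
clock: 10.48
eef_pos: [0.4816, -0.0804, 0.2311]
tool_rot: [0.884, -0.467, 0.008, -0.002]
ft_force: [1.1, -0.9, 0.4]
grip_width: 0.0004
grasp_force: 0.0
clock: 10.73
eef_pos: [0.476, -0.0796, 0.2213]
tool_rot: [0.884, -0.467, -0.001, 0.0]
ft_force: [0.6, -0.4, 0.1]
grip_width: -0.0
grasp_force: 0.0
viewer 0.7 [247.2 141.3] [ 0.5646 -0.0582  0.    ]
lever_grip 0.91 [317.  138.8] [ 0.504  -0.1184  0.091 ]
pointer_tip 0.73 [336.  130.2] [ 0.4899 -0.1316  0.0495]
tab_mark 0.73 [337.3 127.7] [ 0.4902 -0.1343  0.0495]
10.7333 [ 0.476  -0.0796  0.2213] yaw -145.64879177021007 [ 0.60380705 -0.35398678  0.09464931] [-1.65685486e-01  2.24970233e-01 -9.99347869e-02  1.24816959e+00
 -2.92873834e-05 -2.33602217e+00]
```

View pics/w5c.png

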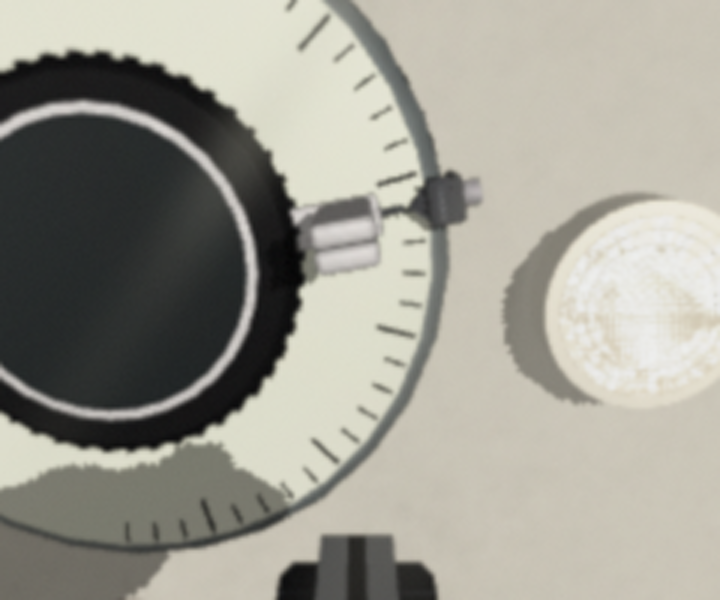

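The needle tip at crop (408,208) still meets the tab point, and the hand is clear. Handing in.

```bash
python3 -c "from workcell import bot; print(bot.job_done())"
```

```text
the job is handed in; nothing more can be done
None
```

I pushed the ring's lever counter-clockwise with the closed fingers until the pointer met the preset tab; the last wrist picture shows them still lined up with the hand clear, and I handed the job in at about 11 s, though no verdict came back.

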